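# Put the stacked cork lids back on their jars

## Task

The washed cork lids have dried in a stack on the little bamboo rack. Take the stack apart and put each lid on the stoneware jar it fits, largest lid on largest jar and so on down, plug in the mouth and sitting down level on the rim, so that all four jars are closed. Leave the jars standing where they are on the shelf, and do not disturb the glass tumbler and the clamp-lid canister.

Things in the scene. Friction and masses are not known exactly. Their poses are not given: they have to be found in the camera images.
- cork_large (a point): Centre of the disc (66 mm wide, 18 thick) of the largest cork lid: round, loose, light. Below the disc a tapered plug 14 mm long, 39 mm wide at its foot, 48 at the disc. Lid top 9 mm above this point, disc underside 9 below, plug foot 23 below. z: lid axis, up. At start: Bottom of the stack, standing on the 96 mm square, 12 mm high slatted bamboo rack. All plug down.
- cork_medium (a point): Centre of the disc (57 mm wide, 18 thick) of the second largest cork lid: round, loose, light. Below the disc a tapered plug 14 mm long, 30 mm wide at its foot, 39 at the disc. Lid top 9 mm above this point, disc underside 9 below, plug foot 23 below. z: lid axis, up. At start: Stands on the largest lid. All plug down.
- cork_small (a point): Centre of the disc (48 mm wide, 18 thick) of the second smallest cork lid: round, loose, light. Below the disc a tapered plug 14 mm long, 21 mm wide at its foot, 30 at the disc. Lid top 9 mm above this point, disc underside 9 below, plug foot 23 below. z: lid axis, up. At start: Stands on the second largest lid. All plug down.
- cork_tiny (a point): Centre of the disc (39 mm wide, 18 thick) of the smallest cork lid: round, loose, light. Below the disc a tapered plug 14 mm long, 12 mm wide at its foot, 21 at the disc. Lid top 9 mm above this point, disc underside 9 below, plug foot 23 below. z: lid axis, up. At start: Top of the stack. All plug down.
- mouth_large (a point): Centre of the open mouth at rim height of the largest jar: white stoneware, loose, 115 mm high, body 78 mm wide, neck 60 outside, 53 inside, 26 mm long. Takes the 66 mm lid; when home, the disc's centre is 9 mm above this point. z: jar axis, up. The four jars stand in a row, any order, on a 130 mm deep bamboo shelf, top 60 mm above the counter.
- mouth_medium (a point): Centre of the open mouth at rim height of the second largest jar: white stoneware, loose, 100 mm high, body 69 mm wide, neck 51 outside, 44 inside, 26 mm long. Takes the 57 mm lid; when home, the disc's centre is 9 mm above this point. z: jar axis, up. The four jars stand in a row, any order, on a 130 mm deep bamboo shelf, top 60 mm above the counter.
- mouth_small (a point): Centre of the open mouth at rim height of the second smallest jar: white stoneware, loose, 86 mm high, body 60 mm wide, neck 42 outside, 35 inside, 26 mm long. Takes the 48 mm lid; when home, the disc's centre is 9 mm above this point. z: jar axis, up. The four jars stand in a row, any order, on a 130 mm deep bamboo shelf, top 60 mm above the counter.
- mouth_tiny (a point): Centre of the open mouth at rim height of the smallest jar: white stoneware, loose, 72 mm high, body 52 mm wide, neck 33 outside, 26 inside, 26 mm long. Takes the 39 mm lid; when home, the disc's centre is 9 mm above this point. z: jar axis, up. The four jars stand in a row, any order, on a 130 mm deep bamboo shelf, top 60 mm above the counter.
- tumbler: Bystander: clear glass tumbler, 74 mm wide, 105 mm high, standing loose on the counter. Origin at the centre of its underside.
- canister: Bystander: stainless steel canister with its lid clamped shut by a wire lever, 80 mm wide (92 across the wire clamp), 95 mm high, standing loose on the counter. Origin at the centre of its underside.
Things that resemble listed ones, but are neither listed nor needed, are in the scene too. What is shaped like the part that bears cork_large but orange is not meant.

How it is judged (in metres and radians):
At the end, for the whole second after the job is handed in: Each of the four cork lids sits on the jar of its own size: centred on the mouth within 8 mm, its disc down on the rim (disc centre 5 to 12 mm above the rim plane), level with the jar within 0.08 rad, released and at rest; every jar upright within 0.08 rad and within 30 mm of where it stood (horizontal distance between cork_large and mouth_large below 0.008 m and z of cork_large in the frame of mouth_large between 0.005 and 0.012 m and angle between the z axis of cork_large and the z axis of mouth_large, either way round below 0.08 rad and angle between each of mouth_large, mouth_medium, mouth_small, mouth_tiny's own z axis and vertical below 0.08 rad and distance of each of mouth_large, mouth_medium, mouth_small, mouth_tiny from where it was at the start of the episode below 0.03 m and linear speed of each of lid_large, lid_medium, lid_small, lid_tiny below 0.02 m/s and horizontal distance between cork_medium and mouth_medium below 0.008 m and z of cork_medium in the frame of mouth_medium between 0.005 and 0.012 m and angle between the z axis of cork_medium and the z axis of mouth_medium, either way round below 0.08 rad and horizontal distance between cork_small and mouth_small below 0.008 m and z of cork_small in the frame of mouth_small between 0.005 and 0.012 m and angle between the z axis of cork_small and the z axis of mouth_small, either way round below 0.08 rad and horizontal distance between cork_tiny and mouth_tiny below 0.008 m and z of cork_tiny in the frame of mouth_tiny between 0.005 and 0.012 m and angle between the z axis of cork_tiny and the z axis of mouth_tiny, either way round below 0.08 rad); the robot touches nothing.
It fails at once if a jar is tipped or pushed more than 40 mm from where it stood (angle between any of mouth_large, mouth_medium, mouth_small, mouth_tiny's own z axis and vertical above 0.35 rad or distance of any of mouth_large, mouth_medium, mouth_small, mouth_tiny from where it was at the start of the episode above 0.04 m).
It fails at once if the tumbler is tipped or pushed more than 20 mm (angle between tumbler's own z axis and vertical above 0.3 rad or distance of tumbler from where it was at the start of the episode above 0.02 m).
It fails at once if the canister is tipped or pushed more than 20 mm (angle between canister's own z axis and vertical above 0.3 rad or distance of canister from where it was at the start of the episode above 0.02 m).
It also fails if it takes over 136 s, if anything falls off the work surface, if the arm or the gripper's body presses on something with over 40 N, if the wrist force passes 120 N, or if a joint passes its speed limit or range.

## Robot

A 6-joint arm with a two-finger parallel gripper is mounted at the origin on the work surface. World frame = base frame: x ahead of the robot, y to its left, z up, the work surface at z = 0. Lengths are in m, angles in degrees, forces in N, time in s.
With the tool pointing down it reaches from about 0.25 to 0.725 m from the base axis. Payload 9.7 kg.
Tool frame: the origin (TCP) lies on the centre line of the jaws, within the pads' length; the fingertips stand 17 mm ahead of it and the grasp point (between the pads) lies 2 mm behind it (bot.tip_extent is the distance from the TCP to the fingertips, in m); z points along the fingers, y is the line along which they close (so a half turn about z gives the same grasp; the last joint's range is limited). The gripper opens to 85 mm and grips with 20 to 120 N. Pads are 22 mm wide; open, the fingers measure 114 mm over their backs; the gripper's body (76 mm by 85 mm) begins 54 mm behind the grasp point. The pads swing forward as they close: fully open they stand 13 mm farther back than shut.
Start: joints at [-67.838, 4.979, 10.078, 95.1, 0, 90], TCP at [0.207, -0.509, 0.248] pointing down, gripper open.
Joint ranges: [-179.16, 179.16], [-48.56, 103.87], [-65.8, 70.77], [-126.05, 130.52], [-82.76, 87.17], [-180, 180]. Speed limits (degrees/s): [127.2, 127.2, 147.25, 180, 180, 180].

## Interface

Orientations are given as [roll, pitch, yaw] about the fixed x, y, z axes, in that order (R = Rz(yaw) Ry(pitch) Rx(roll)).
In Python, from workcell import bot gives the robot as it stands.
- The arm moves only by the tool carry_out, never from a script. Its argument "moves" is text: rows parted by semicolons, each of 7 numbers parted by spaces: the shift along the tool's x, y, z in mm, then the turn, a rotation vector about the tool's x, y, z in degrees, then the finger opening in mm, from 0 to 85.4. A call has 1 to 20 rows; each row is the pose to reach, as a shift and turn from the pose commanded when the call began, along the tool's axes at that moment; what a row does not reach only later rows make up. A row lasts 1/10 s, in which the tool goes at most 50 mm and 8.59 degrees, less where a joint would pass 70% of its speed; a pose out of reach is approached as far as the arm can. A call with a gripper value outside its range is refused whole. The fingers move at their own pace and stop on an object; "force" is the grip in N (left out, the last holds). Time passes only in rows, so rows that repeat a pose let the fingers close. It gives the time, the measured TCP pose, the force, the opening and the grip force at its end, in the units of the state.
- bot.get_obs(): the state, without advancing time (a new reading comes with each control period).
- bot.camera(name): name is "side" or "top" or "wrist"; returns a dict with "img" (384x512x3 uint8, red, green, blue), "mtx" (3x3 intrinsics, pixels), "position" and "orientation" of the camera in the world; the wrist camera has in their place "mount" (4x4, takes a point from camera to tool coordinates, whose origin is the TCP and whose axes are the flange's). Camera axes: x right, y up, looking along -z (the intrinsics and any distortion apply to the point x, -y, -z); pixel columns grow to the right and rows downward; lengths in m; the calibration is good to about 2 mm. A picture is of the moment at which its call begins: read the wrist's pose just before it. There is no depth.
- bot.job_done(): hands the job in; it is judged then, once.
The state is a dict: "time": time; "q": joint angles; "qd": joint speeds; "joint_efforts": joint torques, N m; "ee_pos": TCP position; "tcp_rot": TCP orientation; "wrist_force": force on the tool from outside, world axes, zero at the start; "torque": the same for the moment, N m; "opening": finger opening in m; "grasp_force": force on a finger pad.
Only numpy, scipy, OpenCV 4.12 (cv2) and the standard library are available. Lean on these libraries where they do the work, as an engineer would, in place of code of your own. Each camera call takes 0.05 s, during which the arm holds its last target. There are 200 camera calls.

## Working session

There is one attempt and no reset: what is moved stays moved. The work goes in short steps, Python scripts to look and compute and a tool call to move; the robot and the scene stay as the last step left them, time stands still between calls to the robot, and variables do not carry over. Pictures are saved under pics/ and viewed, at most 14 in all, crops included, and the job is handed in when it is done.

Besides the shell and the picture viewer there is one more tool, called after "Request:" as name(argument=value, ...) on one line, values as JSON. carry_out: Moves the arm, as the interface text tells. Its arguments: {"type":"object","properties":{"moves":{"type":"string"},"force":{"type":"number"}},"required":["moves"]}

```bash
mkdir -p pics
cat > h.py <<'E'
from workcell import bot
import numpy as np, cv2
from scipy.spatial.transform import Rotation as R
def shot(n,save=None):
    o=bot.get_obs(); c=bot.camera(n)
    if save: cv2.imwrite(f'pics/{save}.png',c['img'][:,:,::-1])
    return o,c
E
python3 - <<'E'
from h import *
for n in('side','top'):
    o,c=shot(n,n+'0'); print({k:v for k,v in c.items() if k!='img'})
o,c=shot('wrist');print({k:v for k,v in c.items() if k!='img'});print(o)
E
```

```text
{'mtx': array([[364.75721685,   0.        , 255.05115597],
       [  0.        , 364.75721685, 195.39914539],
       [  0.        ,   0.        ,   1.        ]]), 'position': array([ 0.17092967, -0.43248844,  0.48194268]), 'orientation': array([ 57.52589464,  -0.63216693, -36.43475716])}
{'mtx': array([[355.64541899,   0.        , 249.51310878],
       [  0.        , 355.64541899, 190.90406068],
       [  0.        ,   0.        ,   1.        ]]), 'position': array([0.42146847, 0.00801185, 0.75587813]), 'orientation': array([  6.19004914,   0.81584192, -89.16088048])}
{'mtx': array([[292.15688071,   0.        , 255.96823018],
       [  0.        , 292.15688071, 191.14905694],
       [  0.        ,   0.        ,   1.        ]]), 'mount': array([[ 1.07159312e-04,  9.54950773e-01,  2.96764234e-01,
         7.63179474e-02],
       [ 9.99999983e-01, -5.82946393e-05, -1.73507431e-04,
         3.79279309e-04],
       [-1.48391291e-04,  2.96764248e-01, -9.54950763e-01,
        -1.24793605e-01],
       [ 0.00000000e+00,  0.00000000e+00,  0.00000000e+00,
         1.00000000e+00]])}
{'time': 0.1, 'q': array([-6.78392625e+01,  5.00721942e+00,  1.00364601e+01,  9.51001913e+01,
        1.07767534e-03,  8.99991527e+01]), 'qd': array([-0.00312353, -0.0500651 ,  0.16490502, -0.03013975,  0.12388726,
       -0.04924704]), 'joint_efforts': array([-3.48033154e-04, -5.21561837e+01,  4.65654659e+01,  1.59760262e-02,
        7.37794636e-06,  1.10204198e-05]), 'ee_pos': array([ 0.2073905 , -0.50917869,  0.24763826]), 'tcp_rot': array([-1.79929049e+02, -1.07872372e-03,  2.21615834e+01]), 'wrist_force': array([ 0.15104305,  0.36060507, -0.40670978]), 'torque': array([-0.0412277 , -0.02896398,  0.07852437]), 'grasp_force': 0.0, 'opening': 0.08574473736680097}
```

View pics/side0.png

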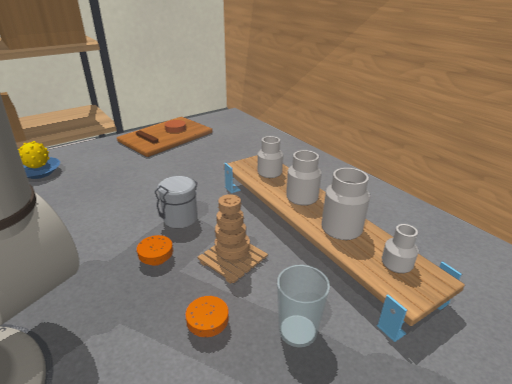

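View pics/top0.png

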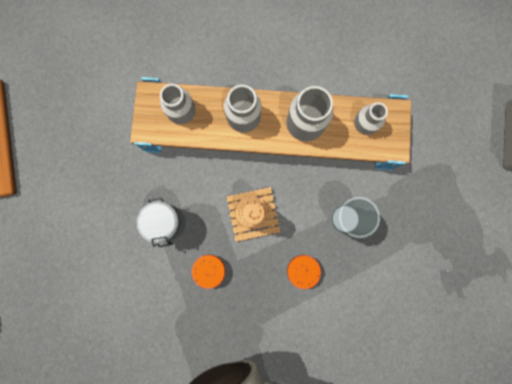

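Side view: cork stack at (232,235) on the rack. Decoys are the orange lids at (155,250) and (208,315), plus the red thing at (175,126). Top view: stack at (251,213), orange decoys at (208,271) and (304,272). Jar mouths are small (173,96), medium (242,100), large (313,103) and tiny (377,112). The tumbler is at (358,217) and the canister at (158,222). I choose the brown stack on the rack and will check it in a close crop.

Run:
```python
import cv2,numpy as np
t=cv2.imread('pics/top0.png')
a=cv2.resize(t[75:145,150:400],None,fx=3.2,fy=3.2,interpolation=cv2.INTER_CUBIC)
b=cv2.resize(t[180:250,210:290],None,fx=4.5,fy=4.5,interpolation=cv2.INTER_CUBIC)
s=cv2.imread('pics/side0.png')
d=cv2.resize(s[185:285,190:275],None,fx=3.15,fy=3.15,interpolation=cv2.INTER_CUBIC)
o=np.zeros((224+320,800,3),np.uint8);o[:224,:a.shape[1]]=a;o[224:224+b.shape[0],:b.shape[1]]=b;o[224:224+d.shape[0],400:400+d.shape[1]]=d
cv2.imwrite('pics/crop1.png',o)
```

```text
(no output)
```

View pics/crop1.png

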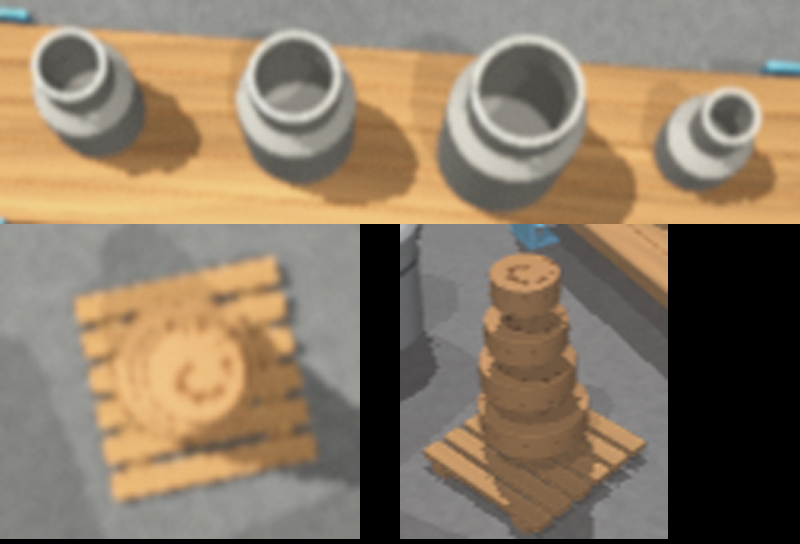

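Crop confirms the plain brown cork stack, leaning slightly lid to lid, with tiny top centre near top px (254,213). Outer rim centres in the top view: small (171.6,95.6), medium (242.2,99.1), large (315,103.8), tiny (378.8,111.6).

```bash
cat >> h.py <<'E'
def pose(o,c):
    if 'mount' in c:
        T=np.eye(4);T[:3,:3]=R.from_euler('xyz',o['tcp_rot'],degrees=True).as_matrix();T[:3,3]=o['ee_pos']
        M=T@c['mount'];return M[:3,:3],M[:3,3]
    return R.from_euler('xyz',c['orientation'],degrees=True).as_matrix(),c['position']
def ray(o,c,uv,z):
    Rm,p=pose(o,c);K=c['mtx']
    d=Rm@np.array([(uv[0]-K[0,2])/K[0,0],-(uv[1]-K[1,2])/K[1,1],-1])
    return p+d*(z-p[2])/d[2]
def proj(o,c,P):
    Rm,p=pose(o,c);v=Rm.T@(np.array(P)-p);K=c['mtx']
    return np.array([K[0,0]*v[0]/-v[2]+K[0,2],-K[1,1]*v[1]/-v[2]+K[1,2]])
def circ(o,c,P,r,n=72):
    return np.array([proj(o,c,np.array(P)+[r*np.cos(a),r*np.sin(a),0]) for a in np.linspace(0,2*np.pi,n,False)])
E
python3 - <<'E'
from h import *
def cands(n):
    o,c=shot(n);g=cv2.cvtColor(c['img'],cv2.COLOR_RGB2GRAY);g=cv2.resize(g,None,fx=3,fy=3,interpolation=cv2.INTER_CUBIC)
    hs=cv2.cvtColor(cv2.resize(c['img'],None,fx=3,fy=3,interpolation=cv2.INTER_CUBIC),cv2.COLOR_RGB2HSV)
    return o,c,g,hs
o,c,g,hs=cands('top')
J={'small':((171.6,95.6),.146,.0210,.0175),'medium':((242.2,99.1),.160,.0255,.022),'large':((315,103.8),.175,.030,.0265),'tiny':((378.8,111.6),.132,.0165,.013)}
os_,cs,gs,hss=cands('side')
for k,(uv,z,ro,ri) in J.items():
    for nm,(oo,cc,gg,hh) in {'top':(o,c,g,hs),'side':(os_,cs,gs,hss)}.items():
        P=ray(o,c,uv,z)
        q=proj(oo,cc,P)
        # interior dark blob ellipse: rays from centre to the strongest dark->bright edge, ground-projected circle fit
        for it in range(3):
            pts=[]
            for a in np.linspace(0,2*np.pi,60,False):
                rr=np.arange(.7*ri,1.06*ro+.003,.0003)
                px=np.array([proj(oo,cc,P+[r*np.cos(a),r*np.sin(a),0]) for r in rr])*3+1
                v=cv2.remap(gg,px[:,0].astype('f4')[None],px[:,1].astype('f4')[None],1)[0].astype(float)
                v=cv2.GaussianBlur(v[None],(0,0),3)[0]
                i=np.argmax(v); pts.append((P+[rr[i]*np.cos(a),rr[i]*np.sin(a),0])[:2])
            pts=np.array(pts);w=np.ones(len(pts),bool)
            for _ in range(4):
                A=np.c_[2*pts[w],np.ones(w.sum())];s=np.linalg.lstsq(A,(pts[w]**2).sum(1),rcond=None)[0]
                rad=np.sqrt(s[2]+s[0]**2+s[1]**2);e=abs(np.hypot(*(pts-s[:2]).T)-rad);w=e<max(.001,1.5*np.median(e))
            P=np.array([s[0],s[1],z])
        print(k,nm,P.round(4),'r',rad.round(4),'exp',(ro+ri)/2,'in',w.sum(), 'init px',q.round(1))
P=ray(o,c,(254.4,213.1),.140);print('tiny top',P.round(4),'side px',proj(os_,cs,P))
print('side ray for its top (230,198.5)',ray(os_,cs,(230.3,200.5),.140).round(4))
for k,uv in dict(canister=(158,222),tumbler=(352,217)).items(): print(k,ray(o,c,uv,.1).round(3))
E
```

```text
small top [0.659  0.1606 0.146 ] r 0.0193 exp 0.019250000000000003 in 57 init px [171.6  95.6]
small side [0.6567 0.1605 0.146 ] r 0.0189 exp 0.019250000000000003 in 52 init px [270.8 139.4]
medium top [0.6477 0.0341 0.16  ] r 0.0236 exp 0.02375 in 58 init px [242.2  99.1]
medium side [0.6454 0.0346 0.16  ] r 0.0235 exp 0.02375 in 58 init px [306.5 155.4]
large top [ 0.6355 -0.0901  0.175 ] r 0.0282 exp 0.028249999999999997 in 58 init px [315.  103.8]
large side [ 0.6329 -0.0896  0.175 ] r 0.028 exp 0.028249999999999997 in 56 init px [351.1 175.4]
tiny top [ 0.6375 -0.2116  0.132 ] r 0.0149 exp 0.01475 in 60 init px [378.8 111.6]
tiny side [ 0.635  -0.2105  0.132 ] r 0.0145 exp 0.01475 in 60 init px [407.8 230.1]
tiny top [0.4496 0.0087 0.14  ] side px [230.67643858 200.46027049]
side ray for its top (230,198.5) [0.449 0.009 0.14 ]
canister [0.433 0.186 0.1  ]
tumbler [ 0.447 -0.17   0.1  ]
```

Request:
carry_out(moves="100 -93 -6 0 0 6 60;200 -185 -12 0 0 12 60;300 -278 -12 0 0 18 60;419 -389 -12 0 0 22 60;419 -389 -12 0 0 22.16 60;419 -389 -12 0 0 22.16 60;419 -389 -12 0 0 22.16 60;419 -389 -12 0 0 22.16 60;419 -389 -12 0 0 22.16 60;419 -389 -12 0 0 22.16 60;419 -389 -12 0 0 22.16 60;419 -389 -12 0 0 22.16 60;419 -389 -12 0 0 22.16 60;419 -389 -12 0 0 22.16 60;419 -389 -12 0 0 22.16 60;419 -389 -12 0 0 22.16 60;419 -389 -12 0 0 22.16 60", force=20)

```text
time: 1.95
ee_pos: [0.4486, 0.0028, 0.2605]
tcp_rot: [-179.8, -0.0, 0.3]
wrist_force: [-0.9, -0.7, -0.4]
opening: 0.0597
grasp_force: 0.0
```

Run:
```python
from h import *
o,c=shot('wrist','w1');print(o['ee_pos'],o['tcp_rot'],o['opening'])
print(proj(o,c,[.449,.009,.14]), proj(o,c,[.449,.009,.035]))
```

```text
[0.44857005 0.00277726 0.26048881] [-1.79777539e+02 -2.24439778e-02  2.78667902e-01] 0.059687504449210185
[249.19561173 190.9212415 ] [251.41624298 165.52877376]
```

View pics/w1.png

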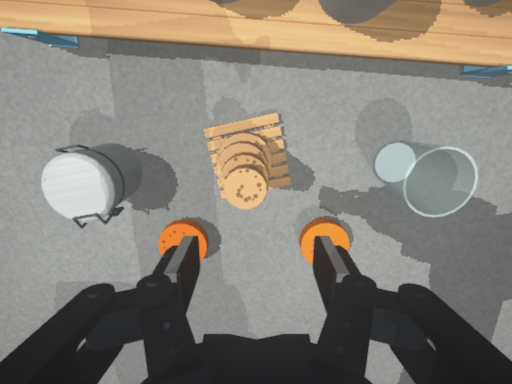

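Wrist view: tiny lid top at about (245,187), canister left, tumbler right, decoys (183,243) and (325,240) below. The top is a few px from prediction.

Request:
carry_out(moves="0 0 40 0 0 0 60;0 0 40 0 0 0 60;0 0 40 0 0 0 60;0 0 40 0 0 0 60;0 0 40 0 0 0 60")

```text
time: 2.5
ee_pos: [0.4494, 0.0037, 0.222]
tcp_rot: [-179.8, -0.1, 0.4]
wrist_force: [0.1, -0.1, -0.3]
opening: 0.0601
grasp_force: 0.0
```

```bash
cat >> h.py <<'E'
def lid(o,c,P,r,ch=None,lo=.75,hi=1.3):
    """circle on lid top: strongest edge along rays, horizontal-plane fit around guess P"""
    h=cv2.cvtColor(c['img'],cv2.COLOR_RGB2LAB).astype('f4');P=np.array(P,float)
    for it in range(3):
        pts=[]
        for a in np.linspace(0,2*np.pi,72,False):
            rr=np.arange(lo*r,hi*r,.0003);px=np.array([proj(o,c,P+[x*np.cos(a),x*np.sin(a),0]) for x in rr]).astype('f4')
            v=cv2.GaussianBlur(cv2.remap(h,px[None,:,0],px[None,:,1],1)[0],(1,0),sigmaX=.1,sigmaY=3) if 0 else np.stack([cv2.GaussianBlur(cv2.remap(h[:,:,k].copy(),px[None,:,0],px[None,:,1],1),(0,0),3)[0] for k in range(3)],1)
            i=np.argmax(np.linalg.norm(np.gradient(v,axis=0),axis=1));pts.append((P+[rr[i]*np.cos(a),rr[i]*np.sin(a),0])[:2])
        pts=np.array(pts);w=np.ones(len(pts),bool)
        for _ in range(4):
            s=np.linalg.lstsq(np.c_[2*pts[w],np.ones(w.sum())],(pts[w]**2).sum(1),rcond=None)[0]
            rad=np.sqrt(s[2]+s[0]**2+s[1]**2);e=abs(np.hypot(*(pts-s[:2]).T)-rad);w=e<max(.001,1.5*np.median(e))
        P=np.array([s[0],s[1],P[2]])
    return P.round(4),rad.round(4),w.sum()
E
python3 - <<'E'
from h import *
o,c=shot('wrist','w2');print(o['ee_pos'],o['tcp_rot'])
print('wrist',lid(o,c,[.449,.010,.14],.0195))
for n in('top','side'):
    o,c=shot(n);print(n,lid(o,c,[.449,.010,.14],.0195))
E
```

```text
[0.44944758 0.00374336 0.22200862] [-1.79772712e+02 -1.35574629e-01  3.78036921e-01]
wrist (array([0.451, 0.013, 0.14 ]), np.float64(0.0188), np.int64(64))
top (array([0.4483, 0.0078, 0.14  ]), np.float64(0.0196), np.int64(72))
side (array([0.4486, 0.0118, 0.14  ]), np.float64(0.0188), np.int64(57))
```

Request:
carry_out(moves="0 -7 20 0 0 0 60;0 -7 40 0 0 0 60;0 -7 40 0 0 0 60;0 -7 40 0 0 0 60;0 -7 40 0 0 0 60;0 -7 40 0 0 0 60")

```text
time: 3.25
ee_pos: [0.4493, 0.0068, 0.1814]
tcp_rot: [-179.6, -0.1, 0.7]
wrist_force: [0.1, 0.5, -0.6]
opening: 0.0599
grasp_force: 0.0
```

Run:
```python
from h import *
o,c=shot('wrist','w3');print(o['ee_pos'],o['tcp_rot'],o['q'])
print('wrist',lid(o,c,[.449,.010,.14],.0195))
```

```text
[0.44926951 0.00684176 0.18141354] [-1.79600048e+02 -8.74066495e-02  6.68697892e-01] [  0.63388553  -9.72909747 -11.5442877   88.09764615   0.40000491
 179.96518683]
wrist (array([0.4512, 0.0129, 0.14  ]), np.float64(0.0188), np.int64(67))
```

View pics/w3.png

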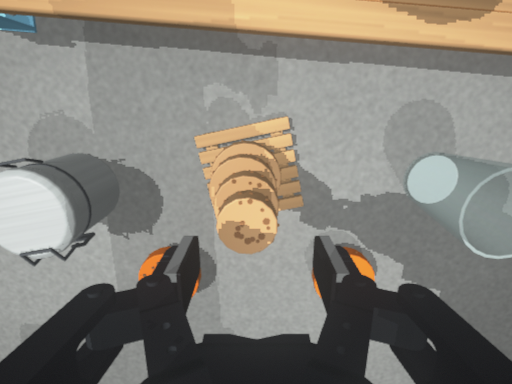

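Wrist view: lid at (247,225), left of the finger mid-column (257). Joint 6 sits at its limit (179.97°), which skews the pose. I'll turn to yaw 90 so the fingers close along x.

Request:
carry_out(moves="0 0 -20 0 0 -8 60;0 0 -40 0 0 -16 60;0 0 -60 0 0 -24 60;0 0 -60 0 0 -32 60;0 0 -60 0 0 -40 60;0 0 -60 0 0 -48 60;0 0 -60 0 0 -56 60;0 0 -60 0 0 -64 60;0 0 -60 0 0 -72 60;0 0 -60 0 0 -80 60;0 0 -60 0 0 -88 60;0 0 -60 0 0 -90 60;0 0 -60 0 0 -90 60;0 0 -60 0 0 -90 60;0 0 -60 0 0 -90 60;0 0 -60 0 0 -90 60")

```text
time: 4.9
ee_pos: [0.4488, 0.0064, 0.2404]
tcp_rot: [180.0, -0.4, 90.6]
wrist_force: [0.4, 0.3, 0.2]
opening: 0.06
grasp_force: 0.0
```

Run:
```python
from h import *
o,c=shot('wrist','w4');print(o['ee_pos'],o['tcp_rot'],o['q'][5])
print('wrist',lid(o,c,[.449,.010,.14],.0195))
for n in('top','side'):
    o,c=shot(n,n+'4');print(n,lid(o,c,[.449,.010,.14],.0195))
```

```text
[0.44882481 0.00643069 0.2404125 ] [179.9948249   -0.39871499  90.63572965] 89.94711751025464
wrist (array([0.4505, 0.0133, 0.14  ]), np.float64(0.0187), np.int64(64))
top (array([0.4494, 0.0112, 0.14  ]), np.float64(0.0213), np.int64(49))
side (array([0.4485, 0.0119, 0.14  ]), np.float64(0.0188), np.int64(64))
```

View pics/w4.png

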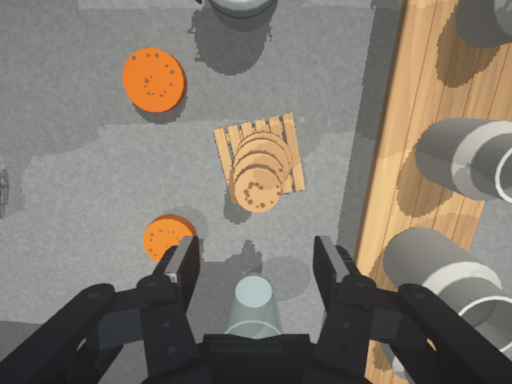

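Wrist view: tiny lid top at (257,190), orange decoys at (155,80) and (168,240), stack otherwise neat. Descending.

Request:
carry_out(moves="6 1 20 0 -0.4 0.6 60;6 1 40 0 -0.4 0.6 60;6 1 60 0 -0.4 0.6 60;6 1 80 0 -0.4 0.6 60;6 1 95 0 -0.4 0.6 60;6 1 108 0 -0.4 0.6 60;6 1 108 0 -0.4 0.6 60;6 1 108 0 -0.4 0.6 60;6 1 108 0 -0.4 0.6 60")

```text
time: 5.95
ee_pos: [0.4502, 0.0132, 0.1333]
tcp_rot: [179.9, -0.0, 90.1]
wrist_force: [0.2, 0.3, 0.2]
opening: 0.06
grasp_force: 0.0
```

Run:
```python
from h import *
o,c=shot('wrist','w5');print(o['ee_pos'],o['tcp_rot'])
print(lid(o,c,[.449,.012,.14],.0195))
```

```text
[0.45020376 0.01320871 0.1333121 ] [ 1.79924837e+02 -2.84526582e-03  9.00717781e+01]
(array([0.4505, 0.0138, 0.14  ]), np.float64(0.0187), np.int64(56))
```

View pics/w5.png

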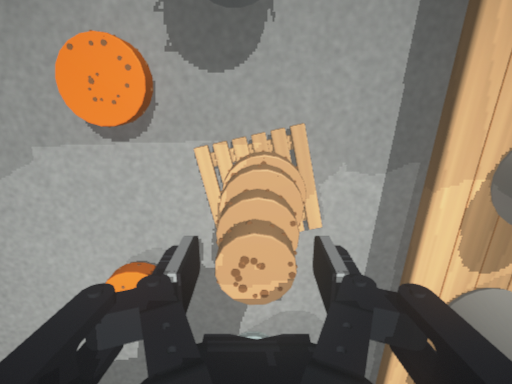

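Tiny lid at (256,264), centred between the fingers. Close and lift.

Request:
carry_out(moves="0 0 0 0 0 0 34;0 0 0 0 0 0 34;0 0 0 0 0 0 34;0 0 0 0 0 0 34;0 0 0 0 0 0 34;0 0 -10 0 0 0 34;0 0 -30 0 0 0 34;0 0 -70 0 0 0 34;0 0 -110 0 0 0 34;0 0 -110 0 0 0 34;0 0 -110 0 0 0 34;0 0 -110 0 0 0 34", force=20)

```text
time: 7.2
ee_pos: [0.4494, 0.0132, 0.2416]
tcp_rot: [-179.9, 0.0, 90.1]
wrist_force: [-0.3, 0.3, -0.8]
opening: 0.0381
grasp_force: 20.2
```

Run:
```python
from h import *
o,c=shot('wrist','w6');print(o['ee_pos'],o['tcp_rot'])
e=o['ee_pos'];print('held rel',lid(o,c,e+[0,0,.007],.0195)[0]-e)
# next lid
for n in('wrist','side','top'):
    o,c=shot(n);print(n,lid(o,c,[.449,.012,.108],.024))
```

```text
[0.44944125 0.01321547 0.2415558 ] [-1.79919204e+02  3.07638499e-03  9.00773825e+01]
held rel [0.00075875 0.00068453 0.0070442 ]
wrist (array([0.4516, 0.0151, 0.108 ]), np.float64(0.0232), np.int64(58))
side (array([0.4495, 0.0137, 0.108 ]), np.float64(0.0234), np.int64(69))
top (array([0.4513, 0.0103, 0.108 ]), np.float64(0.0261), np.int64(44))
```

View pics/w6.png

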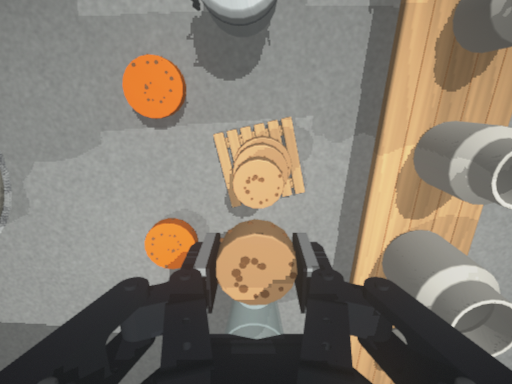

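Held lid at (256,262), small lid now on top at (259,182). Moving above the tiny jar.

Request:
carry_out(moves="-40 33 0 0 0 0 34;-80 67 0 0 0 0 34;-120 100 0 0 0 0 34;-160 134 0 0 0 0 34;-200 167 0 0 0 0 34;-224 187 0 0 0 0 34;-224 187 0 0 0 0 34;-224 187 0 0 0 0 34;-224 187 0 0 0 0 34;-224 187 0 0 0 0 34")

```text
time: 8.4
ee_pos: [0.6365, -0.2095, 0.2435]
tcp_rot: [179.9, 0.0, 90.1]
wrist_force: [-0.2, 0.5, -0.8]
opening: 0.038
grasp_force: 20.3
```

```bash
cat >> h.py <<'E'
def mouth(o,c,P,ro,ri):
    g=cv2.cvtColor(c['img'],cv2.COLOR_RGB2GRAY);P=np.array(P,float)
    for it in range(3):
        pts=[]
        for a in np.linspace(0,2*np.pi,72,False):
            rr=np.arange(.75*ri,1.06*ro+.002,.0003);px=np.array([proj(o,c,P+[r*np.cos(a),r*np.sin(a),0]) for r in rr]).astype('f4')
            v=cv2.GaussianBlur(cv2.remap(g,px[None,:,0],px[None,:,1],1).astype('f4'),(0,0),3)[0]
            pts.append((P+np.array([np.cos(a),np.sin(a),0])*rr[np.argmax(v)])[:2])
        pts=np.array(pts);w=np.ones(len(pts),bool)
        for _ in range(4):
            s=np.linalg.lstsq(np.c_[2*pts[w],np.ones(w.sum())],(pts[w]**2).sum(1),rcond=None)[0]
            rad=np.sqrt(s[2]+s[0]**2+s[1]**2);e=abs(np.hypot(*(pts-s[:2]).T)-rad);w=e<max(.001,1.5*np.median(e))
        P=np.array([s[0],s[1],P[2]])
    return P.round(4),rad.round(4),w.sum()
E
python3 - <<'E'
from h import *
o,c=shot('wrist','w7');e=o['ee_pos'];print(e,o['tcp_rot'])
print('held rel',lid(o,c,e+[0,0,.007],.0195)[0]-e)
print(mouth(o,c,[.636,-.211,.132],.0165,.013),proj(o,c,[.636,-.211,.132]))
print('large',mouth(o,c,[.634,-.0898,.175],.03,.0265),proj(o,c,[.634,-.0898,.175]))
E
```

```text
[ 0.63652337 -0.20953953  0.24350486] [1.79935454e+02 1.79458324e-02 9.01318964e+01]
held rel [0.00067663 0.00073953 0.00699514]
(array([ 0.6377, -0.2097,  0.132 ]), np.float64(0.0146), np.int64(72)) [254.43758224 195.18643814]
large (array([ 0.6356, -0.097 ,  0.175 ]), np.float64(0.0213), np.int64(40)) [250.91914467  21.55986687]
```

View pics/w7.png

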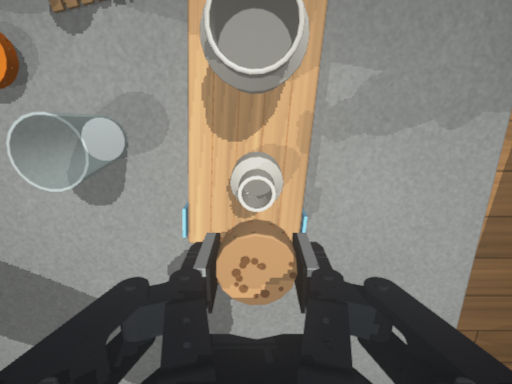

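Tiny mouth at (257,193) below the held lid (256,262); offset is about 1 mm. Lowering.

Request:
carry_out(moves="-1 0.5 25 0 0 0 34;-1 0.5 50 0 0 0 34;-1 0.5 70 0 0 0 34;-1 0.5 70 0 0 0 34;-1 0.5 70 0 0 0 34;-1 0.5 75 0 0 0 34;-1 0.5 80 0 0 0 34;-1 0.5 85 0 0 0 34;-1 0.5 90 0 0 0 34;-1 0.5 95 0 0 0 34;-1 0.5 98 0 0 0 34;-1 0.5 100 0 0 0 34;-1 0.5 100 0 0 0 34;-1 0.5 100 0 0 0 34")

```text
time: 9.85
ee_pos: [0.6376, -0.2116, 0.1431]
tcp_rot: [180.0, 0.0, 90.1]
wrist_force: [-1.6, 1.1, 5.1]
opening: 0.0383
grasp_force: 20.7
```

Request:
carry_out(moves="0 0 -0.5 0 0 0 54;0 0 -0.5 0 0 0 54;0 0 -0.5 0 0 0 54;0 0 -0.5 0 0 0 54;0 0 -15 0 0 0 54;0 0 -40 0 0 0 60;0 0 -75 0 0 0 65;0 0 -110 0 0 0 65;0 0 -110 0 0 0 65;0 0 -110 0 0 0 65")

```text
time: 10.85
ee_pos: [0.638, -0.2117, 0.2541]
tcp_rot: [179.9, 0.0, 90.1]
wrist_force: [-0.6, 0.1, -1.1]
opening: 0.065
grasp_force: 0.0
```

Run:
```python
from h import *
o,c=shot('wrist','w8');e=o['ee_pos'];print(e,o['tcp_rot'],o['opening'])
print(lid(o,c,[.6377,-.2097,.15],.0195))
# level check: visible jar body/shoulder vs lid
```

```text
[ 0.63795536 -0.21167525  0.25409596] [1.79856969e+02 4.87259467e-02 9.00729806e+01] 0.06498402506733392
(array([ 0.6382, -0.2112,  0.15  ]), np.float64(0.0186), np.int64(49))
```

View pics/w8.png

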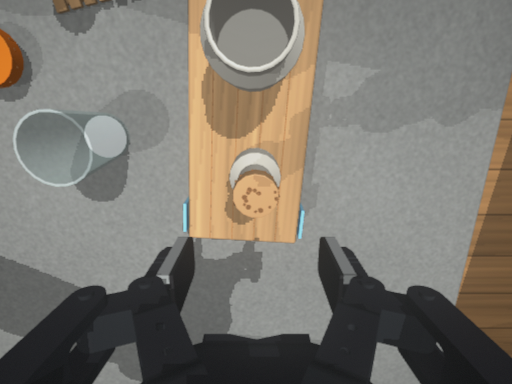

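Tiny lid sits centred on its jar at (256,195). Back to the stack for the small lid.

Request:
carry_out(moves="40 -33 0 0 0 0 68;80 -67 0 0 0 0 68;120 -100 0 0 0 0 68;160 -134 10 0 0 0 68;200 -167 30 0 0 0 68;226 -187 60 0 0 0 68;226 -187 70 0 0 0 68;226 -187 70 0 0 0 68;226 -187 70 0 0 0 68;226 -187 70 0 0 0 68")

```text
time: 11.9
ee_pos: [0.451, 0.0137, 0.1831]
tcp_rot: [180.0, 0.0, 90.0]
wrist_force: [0.1, -0.2, 0.1]
opening: 0.068
grasp_force: 0.0
```

Run:
```python
from h import *
o,c=shot('wrist','w9');e=o['ee_pos'];print(e,o['tcp_rot'],o['opening'])
print(lid(o,c,[.451,.0143,.108],.024))
o,c=shot('side');print(lid(o,c,[.451,.0143,.108],.024))
```

```text
[0.45099588 0.01365224 0.18309628] [1.79955253e+02 3.68247420e-03 9.00272567e+01] 0.06801849952347777
(array([0.4517, 0.0153, 0.108 ]), np.float64(0.0232), np.int64(53))
(array([0.4496, 0.0137, 0.108 ]), np.float64(0.0234), np.int64(69))
```

Request:
carry_out(moves="1 0 30 0 0 0 68;1 0 60 0 0 0 68;1 0 82 0 0 0 68;1 0 82 0 0 0 68;1 0 82 0 0 0 68;1 0 82 0 0 0 43;1 0 82 0 0 0 43;1 0 82 0 0 0 43;1 0 82 0 0 0 43;1 0 82 0 0 0 43;1 0 82 0 0 0 43;1 0 72 0 0 0 43;1 0 50 0 0 0 43;1 0 10 0 0 0 43;1 0 -30 0 0 0 43;1 0 -65 0 0 0 43;1 0 -65 0 0 0 43;1 0 -65 0 0 0 43;1 0 -65 0 0 0 43")

```text
time: 13.9
ee_pos: [0.45, 0.0152, 0.2467]
tcp_rot: [-179.9, 0.0, 90.1]
wrist_force: [-0.5, 0.3, 0.2]
opening: 0.0474
grasp_force: 20.8
```

Run:
```python
from h import *
o,c=shot('wrist','w10');e=o['ee_pos'];print(e,o['tcp_rot'],o['opening'])
print('held rel',lid(o,c,e+[0,0,.007],.024)[0]-e)
print('next',lid(o,c,[.451,.0143,.076],.0285))
o,c=shot('side');print(lid(o,c,[.451,.0143,.076],.0285))
```

```text
[0.44997196 0.01520457 0.24674997] [-1.79936749e+02  1.19412949e-03  9.00755478e+01] 0.04743474583393622
held rel [0.00072804 0.00129543 0.00695003]
next (array([0.4554, 0.0187, 0.076 ]), np.float64(0.0283), np.int64(39))
(array([0.4523, 0.0179, 0.076 ]), np.float64(0.0278), np.int64(72))
```

Request:
carry_out(moves="28 40 0 0 0 0 43;56 80 0 0 0 0 43;84 120 0 0 0 0 43;112 160 0 0 0 0 43;135 190 0 0 0 0 43;145 209 0 0 0 0 43;145 209 0 0 0 0 43;145 209 0 0 0 0 43;145 209 0 0 0 0 43;145 209 0 0 0 0 43")

```text
time: 15.0
ee_pos: [0.6584, 0.1598, 0.2481]
tcp_rot: [180.0, -0.0, 90.0]
wrist_force: [0.3, -0.5, 0.0]
opening: 0.0472
grasp_force: 20.9
```

Run:
```python
from h import *
o,c=shot('wrist','w11');e=o['ee_pos'];print(e,o['tcp_rot'])
print('held',lid(o,c,e+[0,0,.007],.024))
print(mouth(o,c,[.659,.161,.146],.021,.0175))
```

```text
[0.65840741 0.15983585 0.24811975] [ 1.79966450e+02 -5.82129568e-03  9.00401986e+01]
held (array([0.6592, 0.1613, 0.2551]), np.float64(0.023), np.int64(42))
(array([0.6595, 0.1625, 0.146 ]), np.float64(0.0191), np.int64(58))
```

Request:
carry_out(moves="1 0 25 0 0 0 43;1 0 50 0 0 0 43;1 0 62 0 0 0 43;1 0 62 0 0 0 43;1 0 67 0 0 0 43;1 0 72 0 0 0 43;1 0 77 0 0 0 43;1 0 82 0 0 0 43;1 0 87 0 0 0 43;1 0 90 0 0 0 43;1 0 90 0 0 0 43;1 0 90 0 0 0 43")

```text
time: 16.25
ee_pos: [0.6592, 0.1615, 0.1582]
tcp_rot: [179.9, -0.0, 90.1]
wrist_force: [-1.0, -0.3, 5.7]
opening: 0.0472
grasp_force: 21.2
```

Request:
carry_out(moves="0 0 -0.5 0 0 0 62;0 0 -0.5 0 0 0 62;0 0 -0.5 0 0 0 62;0 0 -0.5 0 0 0 62;0 0 -15 0 0 0 62;0 0 -40 0 0 0 65;0 0 -70 0 0 0 70;0 0 -90 0 0 0 76;0 0 -90 0 0 0 76;0 0 -90 0 0 0 76")

```text
time: 17.25
ee_pos: [0.6593, 0.1615, 0.2471]
tcp_rot: [180.0, -0.0, 90.1]
wrist_force: [0.4, -0.1, 0.1]
opening: 0.076
grasp_force: 0.0
```

Run:
```python
from h import *
o,c=shot('wrist','w12');e=o['ee_pos'];print(e,o['tcp_rot'],o['opening'])
print(lid(o,c,[.6595,.1625,.164],.024))
o,c=shot('side','s12');print(lid(o,c,[.6575,.161,.164],.024),'tiny',lid(o,c,[.636,-.21,.150],.0195))
```

```text
[0.65926638 0.1615055  0.24711861] [ 1.79984154e+02 -5.07798300e-03  9.00713285e+01] 0.07604496312675432
(array([0.6579, 0.1664, 0.164 ]), np.float64(0.025), np.int64(50))
(array([0.6572, 0.1591, 0.164 ]), np.float64(0.0236), np.int64(46)) tiny (array([ 0.6353, -0.2124,  0.15  ]), np.float64(0.0189), np.int64(69))
```

View pics/s12.png

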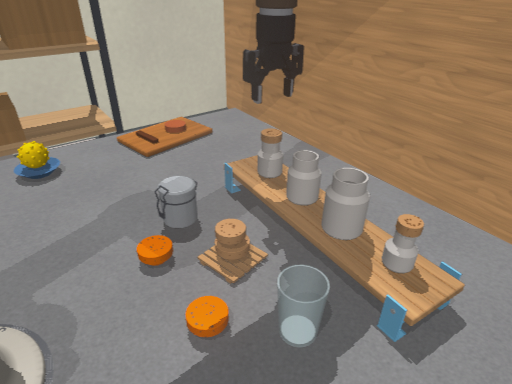

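Side view: small (271,138) and tiny (408,226) lids sit level on their jars, and the two remaining corks are on the rack at (231,235). Next, the medium lid.

Request:
carry_out(moves="-28 -40 0 0 0 0 76;-56 -80 0 0 0 0 76;-84 -120 10 0 0 0 76;-112 -160 40 0 0 0 76;-135 -190 70 0 0 0 76;-143 -206 97 0 0 0 76;-143 -206 97 0 0 0 76;-143 -206 97 0 0 0 76;-143 -206 97 0 0 0 76;-143 -206 97 0 0 0 76")

```text
time: 18.35
ee_pos: [0.4546, 0.0187, 0.1516]
tcp_rot: [179.9, -0.0, 90.1]
wrist_force: [0.4, -0.2, 1.0]
opening: 0.0759
grasp_force: 0.0
```

Run:
```python
from h import *
o,c=shot('wrist','w13');e=o['ee_pos'];print(e,o['tcp_rot'],o['opening'])
print(lid(o,c,[.453,.018,.076],.0285))
o,c=shot('side');print(lid(o,c,[.453,.018,.076],.0285))
```

```text
[0.45461919 0.01868683 0.15157549] [ 1.79891572e+02 -4.39985548e-03  9.01126829e+01] 0.07594012810910145
(array([0.4543, 0.0193, 0.076 ]), np.float64(0.0277), np.int64(46))
(array([0.4522, 0.0178, 0.076 ]), np.float64(0.0278), np.int64(72))
```

Request:
carry_out(moves="0 -0.5 30 0 0 0 76;0 -0.5 60 0 0 0 76;0 -0.5 83 0 0 0 76;0 -0.5 83 0 0 0 76;0 -0.5 83 0 0 0 76;0 -0.5 83 0 0 0 52;0 -0.5 83 0 0 0 52;0 -0.5 83 0 0 0 52;0 -0.5 83 0 0 0 52;0 -0.5 83 0 0 0 52;0 -0.5 83 0 0 0 52;0 -0.5 72 0 0 0 52;0 -0.5 50 0 0 0 52;0 -0.5 10 0 0 0 52;0 -0.5 -30 0 0 0 52;0 -0.5 -75 0 0 0 52;0 -0.5 -110 0 0 0 52;0 -0.5 -110 0 0 0 52;0 -0.5 -110 0 0 0 52;0 -0.5 -110 0 0 0 52")

```text
time: 20.45
ee_pos: [0.4525, 0.0182, 0.2598]
tcp_rot: [-179.9, 0.0, 90.1]
wrist_force: [-0.7, -0.4, 0.1]
opening: 0.0561
grasp_force: 21.5
```

Run:
```python
from h import *
o,c=shot('wrist','w14');e=o['ee_pos'];print(e,o['tcp_rot'],o['opening'])
print('held rel',lid(o,c,e+[0,0,.007],.0285,hi=1.2)[0]-e)
print('next',lid(o,c,[.451,.0173,.044],.033))
o,c=shot('side');print(lid(o,c,[.451,.0173,.044],.033))
```

```text
[0.45246764 0.01818846 0.25984405] [-1.79945477e+02  2.73373440e-03  9.00706878e+01] 0.056113554882263716
held rel [0.00073236 0.00161154 0.00695595]
next (array([0.4565, 0.0179, 0.044 ]), np.float64(0.0321), np.int64(47))
(array([0.4548, 0.017 , 0.044 ]), np.float64(0.0324), np.int64(71))
```

Request:
carry_out(moves="4 45 0 0 0 0 52;8 90 0 0 0 0 52;11 135 0 0 0 0 52;14 175 0 0 0 0 52;15.5 194 0 0 0 0 52;15.5 194 0 0 0 0 52;15.5 194 0 0 0 0 52;15.5 194 0 0 0 0 52;15.5 194 0 0 0 0 52")

```text
time: 21.45
ee_pos: [0.6459, 0.0339, 0.2611]
tcp_rot: [180.0, -0.0, 90.1]
wrist_force: [0.1, 0.1, 0.0]
opening: 0.056
grasp_force: 21.6
```

Run:
```python
from h import *
o,c=shot('wrist','w15');e=o['ee_pos'];print(e,o['tcp_rot'])
print('held',lid(o,c,e+[0,0,.007],.0285,hi=1.2))
print(mouth(o,c,[.6475,.035,.160],.0255,.022))
```

```text
[0.64588575 0.03387385 0.26111553] [ 1.79961176e+02 -2.54219644e-04  9.00706600e+01]
held (array([0.6466, 0.0355, 0.2681]), np.float64(0.0276), np.int64(51))
(array([0.6482, 0.036 , 0.16  ]), np.float64(0.0235), np.int64(50))
```

Request:
carry_out(moves="0.5 1.3 25 0 0 0 52;0.5 1.3 50 0 0 0 52;0.5 1.3 62 0 0 0 52;0.5 1.3 62 0 0 0 52;0.5 1.3 67 0 0 0 52;0.5 1.3 72 0 0 0 52;0.5 1.3 77 0 0 0 52;0.5 1.3 82 0 0 0 52;0.5 1.3 86 0 0 0 52;0.5 1.3 89 0 0 0 52;0.5 1.3 89 0 0 0 52;0.5 1.3 89 0 0 0 52")

```text
time: 22.7
ee_pos: [0.648, 0.0345, 0.1714]
tcp_rot: [180.0, 0.0, 90.1]
wrist_force: [0.5, 0.1, -0.2]
opening: 0.0563
grasp_force: 21.7
```

Request:
carry_out(moves="0 0 1 0 0 0 52;0 0 1 0 0 0 52;0 0 0.5 0 0 0 71;0 0 0.5 0 0 0 71;0 0 0.5 0 0 0 71;0 0 0.5 0 0 0 71;0 0 0.5 0 0 0 71;0 0 -15 0 0 0 71;0 0 -40 0 0 0 75;0 0 -70 0 0 0 80;0 0 -80 0 0 0 85;0 0 -80 0 0 0 85;0 0 -80 0 0 0 85")

```text
time: 24.0
ee_pos: [0.648, 0.0345, 0.2501]
tcp_rot: [-179.9, 0.0, 90.1]
wrist_force: [-0.0, -0.0, -0.6]
opening: 0.0845
grasp_force: 0.0
```

Run:
```python
from h import *
o,c=shot('wrist','w16');e=o['ee_pos'];print(e,o['tcp_rot'],o['opening'])
print(lid(o,c,[.6482,.036,.178],.0285,hi=1.2))
o,c=shot('side','s16');print(lid(o,c,[.646,.035,.178],.0285,hi=1.2))
```

```text
[0.64799849 0.03445438 0.25010427] [-1.79934877e+02  4.76435209e-03  9.00724483e+01] 0.08453740721629927
(array([0.6482, 0.0373, 0.178 ]), np.float64(0.0292), np.int64(43))
(array([0.6453, 0.0329, 0.178 ]), np.float64(0.028), np.int64(63))
```

Request:
carry_out(moves="-4 -45 0 0 0 0 85;-8 -90 0 0 0 0 85;-12 -135 20 0 0 0 85;-15 -170 60 0 0 0 85;-17 -192 100 0 0 0 85;-17 -192 120 0 0 0 85;-17 -192 120 0 0 0 85;-17 -192 120 0 0 0 85;-17 -192 120 0 0 0 85;-17 -192 120 0 0 0 85")

```text
time: 25.1
ee_pos: [0.4571, 0.0173, 0.1326]
tcp_rot: [179.9, -0.0, 90.1]
wrist_force: [0.2, 0.2, 0.3]
opening: 0.085
grasp_force: 0.0
```

Run:
```python
from h import *
o,c=shot('wrist','w17');e=o['ee_pos'];print(e,o['tcp_rot'],o['opening'])
print(lid(o,c,[.456,.018,.044],.033))
o,c=shot('side');print(lid(o,c,[.455,.017,.044],.033))
```

```text
[0.4571063  0.01727479 0.13262732] [ 1.79897475e+02 -3.39534573e-03  9.00760528e+01] 0.08501310841820563
(array([0.4618, 0.0188, 0.044 ]), np.float64(0.0361), np.int64(41))
(array([0.4548, 0.0169, 0.044 ]), np.float64(0.0323), np.int64(69))
```

View pics/w17.png

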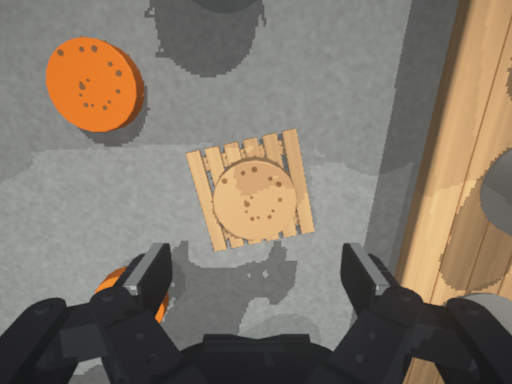

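Large lid at (255,199), finger mid-column 257. Aligned.

Request:
carry_out(moves="0.8 -0.5 30 0 0 0 85;0.8 -0.5 60 0 0 0 85;0.8 -0.5 85 0 0 0 85;0.8 -0.5 95 0 0 0 85;0.8 -0.5 95 0 0 0 85;0.8 -0.5 95 0 0 0 85;0.8 -0.5 95 0 0 0 61;0.8 -0.5 95 0 0 0 61;0.8 -0.5 95 0 0 0 61;0.8 -0.5 95 0 0 0 61;0.8 -0.5 95 0 0 0 61;0.8 -0.5 95 0 0 0 61;0.8 -0.5 80 0 0 0 61;0.8 -0.5 50 0 0 0 61;0.8 -0.5 10 0 0 0 61;0.8 -0.5 -35 0 0 0 61;0.8 -0.5 -80 0 0 0 61;0.8 -0.5 -125 0 0 0 61;0.8 -0.5 -145 0 0 0 61;0.8 -0.5 -145 0 0 0 61")

```text
time: 27.2
ee_pos: [0.4565, 0.018, 0.2801]
tcp_rot: [179.7, -0.0, 90.1]
wrist_force: [-0.8, -0.2, -0.7]
opening: 0.0648
grasp_force: 23.0
```

Request:
carry_out(moves="-26 42 0 0 0 0 61;-52 84 0 0 0 0 61;-78 126 0 0 0 0 61;-98 160 0 0 0 0 61;-108 178 0 0 0 0 61;-108 178 0 0 0 0 61;-108 178 0 0 0 0 61;-108 178 0 0 0 0 61;-108 178 0 0 0 0 61")

```text
time: 28.1
ee_pos: [0.633, -0.0892, 0.277]
tcp_rot: [180.0, 0.0, 90.1]
wrist_force: [0.2, 0.1, 0.8]
opening: 0.0647
grasp_force: 23.0
```

Run:
```python
from h import *
o,c=shot('wrist','w18');e=o['ee_pos'];print(e,o['tcp_rot'])
print('held',lid(o,c,e+[0,0,.007],.033,hi=1.15))
print(mouth(o,c,[.635,-.089,.175],.03,.0265))
```

```text
[ 0.63298942 -0.08915304  0.27702691] [1.79963119e+02 3.21889198e-03 9.01093324e+01]
held (array([ 0.6337, -0.0881,  0.284 ]), np.float64(0.0319), np.int64(61))
(array([ 0.6358, -0.0879,  0.175 ]), np.float64(0.0279), np.int64(41))
```

View pics/w18.png

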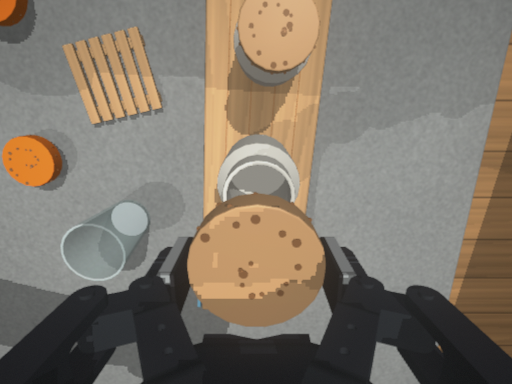

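Large lid held at (256,260), mouth behind it at (259,195); shift +2 mm in x and lower.

Request:
carry_out(moves="0 2 25 0 0 0 61;0 2 50 0 0 0 61;0 2 62 0 0 0 61;0 2 62 0 0 0 61;0 2 67 0 0 0 61;0 2 72 0 0 0 61;0 2 77 0 0 0 61;0 2 82 0 0 0 61;0 2 86 0 0 0 61;0 2 89 0 0 0 61;0 2 90 0 0 0 61;0 2 90 0 0 0 61;0 2 90 0 0 0 61")

```text
time: 29.45
ee_pos: [0.6357, -0.0898, 0.1869]
tcp_rot: [180.0, 0.0, 90.1]
wrist_force: [-0.9, -0.3, 4.3]
opening: 0.0647
grasp_force: 23.5
```

Light contact with the rim: release and withdraw.

Request:
carry_out(moves="0 0 -0.5 0 0 0 80;0 0 -0.5 0 0 0 80;0 0 -0.5 0 0 0 80;0 0 -0.5 0 0 0 80;0 0 -0.5 0 0 0 80;0 0 -15 0 0 0 82;0 0 -50 0 0 0 85;0 0 -90 0 0 0 85;0 0 -110 0 0 0 85;0 0 -110 -0 0 0 85;0 -50 -110 0 0 0 85;0 -100 -110 0 0 0 85;0 -150 -110 0 0 0 85;0 -200 -110 0 0 0 85;0 -240 -110 0 0 0 85;0 -240 -110 0 0 0 85;0 -240 -110 0 0 0 85;0 -240 -110 0 0 0 85")

```text
time: 31.25
ee_pos: [0.3963, -0.0901, 0.2957]
tcp_rot: [-180.0, -0.0, 90.1]
wrist_force: [0.3, -0.7, 0.3]
opening: 0.0846
grasp_force: 0.0
```

Run:
```python
from h import *
os_,cs=shot('side','s19');ot,ct=shot('top','t19')
for k,P,r in(('large',[.634,-.09,.193],.033),('medium',[.6465,.034,.178],.0285),('small',[.658,.1605,.164],.024),('tiny',[.636,-.211,.15],.0195)):
    print(k,lid(os_,cs,P,r,hi=1.15),lid(ot,ct,P,r,hi=1.15))
a=cv2.imread('pics/s19.png')[100:300,220:460];b=cv2.imread('pics/t19.png')[60:160,140:410]
cv2.imwrite('pics/fin.png',np.vstack([cv2.resize(a,(432,360),interpolation=cv2.INTER_CUBIC),cv2.resize(b,(432,160))]))
```

```text
large (array([ 0.6332, -0.0911,  0.193 ]), np.float64(0.0325), np.int64(69)) (array([ 0.6355, -0.0914,  0.193 ]), np.float64(0.0326), np.int64(59))
medium (array([0.6452, 0.0329, 0.178 ]), np.float64(0.028), np.int64(63)) (array([0.6478, 0.0332, 0.178 ]), np.float64(0.0279), np.int64(59))
small (array([0.6573, 0.1592, 0.164 ]), np.float64(0.023), np.int64(46)) (array([0.6591, 0.159 , 0.164 ]), np.float64(0.0234), np.int64(68))
tiny (array([ 0.6354, -0.2124,  0.15  ]), np.float64(0.019), np.int64(69)) (array([ 0.6377, -0.2124,  0.15  ]), np.float64(0.0188), np.int64(49))
```

View pics/fin.png

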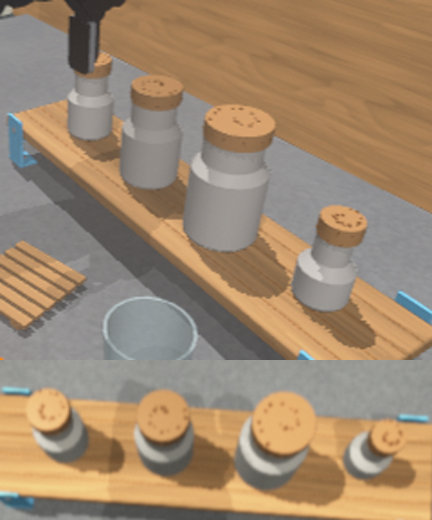

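All four lids sit level on their jars, within about 2 mm of the measured mouth centres in both views.

```bash
python3 -c "
from workcell import bot
print(bot.job_done())"
```

```text
the job is handed in; nothing more can be done
None
```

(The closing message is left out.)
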